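# Seat the sample card and hold a spring clip open over its edge

### The arm

A 6-joint arm with a two-finger parallel gripper is mounted at the origin on the work surface. World frame = base frame: x ahead of the robot, y to its left, z up, the work surface at z = 0. Lengths are in m, angles in rad, forces in N, time in s.
With the tool pointing down it reaches from about 0.375 to 0.9 m from the base axis. Payload 3.1 kg.
Tool frame: the origin (TCP) lies between the finger pads; the fingertips stand 8 mm ahead of it and the grasp point (between the pads) lies 11 mm behind it; z points along the fingers, y is the line along which they close (so a half turn about z gives the same grasp; the last joint's range is limited). The gripper opens to 87 mm and grips with 3 to 60 N. Pads are 19 mm wide; open, the fingers measure 117 mm over their backs; the gripper's body (75 mm by 190 mm) begins 51 mm behind the grasp point.
Start: joints at [-1.391, 0.527, 1.433, -0, 1.181, -0.178], TCP at [0.219, -0.585, 0.231] pointing down, gripper open.
Joint ranges: [-3.08, 3.08], [-0.75, 2.2], [0.22, 2.44], [-1.43, 4.57], [0, 2.65], [-2.85, 2.85]. Speed limits (rad/s): [2.79, 2.79, 3.14, 3.14, 3.14, 3.14].

### API

Orientations are given as a unit quaternion [x, y, z, w].
In Python, from rig import robot, vision, job gives the robot as it stands.
- The arm moves only by the shell command python3 -m handwheel 'ROWS' [OPENING] [FORCE]. ROWS is JSON, a list of rows, each a list of 4 numbers: the shift along the tool's x, y, z as a fraction of full scale, then the turn about the tool's z as a fraction of full scale. A call has 1 to 20 rows; each row is the pose to reach, as a shift and turn from the pose commanded when the call began, along the tool's axes at that moment, turning the shorter way round; what a row does not reach only later rows make up. Full scale, the value 1, is 300 mm for a shift and 2 pi rad for a turn. A row lasts 1/12 s, in which the tool goes at most 41.7 mm and 7.16 degrees, less where a joint would pass 70% of its speed; a pose out of reach is approached as far as the arm can. A call with a number of a shift or a turn outside -1 to 1 is refused whole. A call with a gripper value outside its range is refused whole. OPENING is the opening in per cent of the stroke, from 0 (shut) to 100 (fully open), set as the call begins (- or left out, the last holds). The fingers move at their own pace and stop on an object; FORCE is the grip in N (left out, the last holds). Time passes only in rows, so rows that repeat a pose let the fingers close. It gives the time, the measured TCP pose, the force, the opening and the grip force at its end, in the units of the state.
- robot.get_obs(): the state, without advancing time (a new reading comes with each control period).
- vision.camera(name): name is "side" or "top"; returns a dict with "frame" (420x560x3 uint8, red, green, blue), "K" (3x3 intrinsics, pixels), "cam_to_world" (4x4, takes a point from camera to world coordinates). Camera axes: x right, y down, z forward; pixel columns grow to the right and rows downward; lengths in m; the calibration is good to about 2 mm. A picture is of the moment at which its call begins. There is no depth.
- job.hand_in(): hands the job in; it is judged then, once.
Trained networks look in the newest picture that a camera, given by its name, has taken for a name from the list of things; names that differ only in an ending like _2 or _b are one class to them, and where a whole thing is asked for, a point or a joint stands for the part that bears it (a point fixed in the world has none). Each returns a list of dicts, best first, with "conf" (0 to 1); they miss things now and then, are a little off and sometimes report something else, mostly with a low value. They report only what shows in the picture. A call takes as long as a camera call. They do not tell look-alikes from the thing itself.
- vision.look_for(camera, label): "point" ([row, column] in pixels, amid what is visible of it).
- vision.outline_of(camera, label): "mask" (420x560 bool, what is visible of it) and "point" ([row, column] in pixels, amid what is visible of it).
The state is a dict: "time": time; "q": joint angles; "joint_velocities": joint speeds; "joint_torque": joint torques, N m; "position": TCP position; "tool_rot": TCP orientation; "ft_force": force on the tool from outside, world axes, zero at the start; "moment": the same for the moment, N m; "grip_width": finger opening in m; "grip_force": force on a finger pad.
Only numpy, scipy, OpenCV 4.12 (cv2) and the standard library are available. Lean on these libraries where they do the work, as an engineer would, in place of code of your own. Each camera call takes 0.05 s, during which the arm holds its last target. There are 200 camera calls.

### The job

The sample card's flat foot is propped up at its front in the shallow tray: press the foot down until it lies flat in the tray and the card stands upright. Then squeeze the handles of the spring clip to take it off its stand, and bring it, squeezed open, over the middle of the card's top edge so that the two jaws reach about 15 mm down past the edge, one on each side, without touching the card. Finish while holding it gaping there: keep squeezing, do not let it close or let go, and leave the other things on the bench alone.

Things in the scene. Friction and masses are not known exactly. Their poses are not given: they have to be found in the camera images.
- tray: Fixed black tray, 114 (x) x 104 x 16 mm, on either side of the bench, turned up to 0.4 rad; origin at its underside's centre. Pocket 106 x 96 mm, its floor 10 mm above the bench; the rim is level with the foot's top when that lies flat.
- pin (a joint): Round-topped steel lift pin in the tray's floor, 38 mm from the tray's centre towards -x, propping up the front of the foot. 0: raised (15 mm), 0.015 m: pushed down flush. A push of about 4 N moves it and it stays down.
- card: Loose sample card, 0.25 kg: aluminium foot plate 100 (x) x 90 (y) x 6 mm; upright white card 4 mm thick (x), 80 mm wide, 38 mm behind the foot's centre (+x), top edge 102 mm above the foot's underside. Origin at the underside's centre. Starts with the front (-x) up 0.17 rad, card leaning back; flat: z axis vertical, origin 10 mm above the bench.
- foot_front (a point): Point on the foot's top face, mid-width, 18 mm behind its front edge, 70 mm in front of the card: a good place to press.
- card_edge (a point): Middle of the card's top edge. x across the card's 4 mm thickness, y along the 80 mm edge, z up along the card.
- stand: Fixed black block 80 (x) x 70 x 30 mm on the side where the tray is not, turned up to 0.7 rad, with an upright steel plate on top, 50 mm long (x), 4 mm thick (y), 18 mm high. Origin at its underside's centre. The clip is clamped on the plate, jaw tips standing on the block.
- clip_handles (a point): Steel spring clip, 60 g, 80 mm high, 28 mm wide (x), jaws down, handles up. Point midway between the handle ends, 77 mm above the jaw tips, z up. Squeeze the handles along y, 60 to 77 mm above the tips: ends 48 mm apart outside at the start, 20 mm fully squeezed, when the handles are upright. 6 N starts it, 11 N opens it fully, then a stop.
- jaw_a (a point): Middle of the inner lower edge of the jaw on the clip's +y side (28 mm wide, 3 mm thick). The pivot is 42 mm above the tips; the free depth between open jaws is 35 mm.
- jaw_b (a point): The same on the clip's -y side. The two points are 4 mm apart on the stand, about 33 mm with the clip fully open.
- clip_a (a joint): Angle of the clip's +y lever: 0 on the stand, grows as the handles are squeezed, 0.36 rad fully open; the other lever mirrors it.
- dish: Bystander: flat closed glass dish, 92 mm across, 14 mm high; origin at its underside's centre.
- oil: Bystander: small brown bottle, 32 mm across, 70 mm high; origin at its underside's centre.
- slidebox: Bystander: grey slide box, 90 x 160 x 35 mm; origin at its underside's centre.
- lens_pot: Bystander: clear lens pot with a black foot, 45 mm across, 58 mm high; origin at its underside's centre.
Mind the look-alikes: they are no part of the job. Leave any purple or yellow look-alike of the card alone.

How it is judged:
By the outcome, as a careful person would: the job done as asked, in the order asked, and still so for the second after the job is handed in, while the arm keeps its last pose, push and grip.
It also fails if it takes over 46 s, if anything falls off the work surface, if the arm or the gripper's body presses on something with over 40 N, if the wrist force passes 120 N, or if a joint passes its speed limit or range.

## Working session

There is one attempt and no reset: what is moved stays moved. The work goes in short steps, Python scripts to look and compute and a shell command to move; the robot and the scene stay as the last step left them, time stands still between calls to the robot, and variables do not carry over. Pictures are saved under pics/ and viewed, at most 12 in all, crops included, and the job is handed in when it is done.

```bash
ls; mkdir -p pics; cat > h.py <<'E'
import numpy as np, cv2
from rig import robot, vision, job
def snap(n,f=None):
    c=vision.camera(n)
    if f: cv2.imwrite('pics/'+f,c['frame'][:,:,::-1])
    return c
def ray(c,p):
    d=np.linalg.inv(c['K'])@[p[1],p[0],1]; T=c['cam_to_world']
    return T[:3,3],T[:3,:3]@d
def at_z(c,p,z):
    o,d=ray(c,p); return o+d*(z-o[2])/d[2]
def proj(c,P):
    T=np.linalg.inv(c['cam_to_world']); q=c['K']@(T[:3,:3]@np.asarray(P)+T[:3,3]); return np.array([q[1],q[0]])/q[2]
def tri(c1,p1,c2,p2):
    o1,d1=ray(c1,p1);o2,d2=ray(c2,p2)
    s=np.linalg.lstsq(np.c_[d1,-d2],o2-o1,rcond=None)[0]
    a,b=o1+d1*s[0],o2+d2*s[1]; return (a+b)/2,np.linalg.norm(a-b)
E
python3 - <<'E'
from h import *
cs={n:snap(n,n+'0.png') for n in('side','top')}
for n,c in cs.items(): print(n,c['cam_to_world'].round(3).tolist(),c['K'][0])
for l in ['tray','card','foot_front','card_edge','stand','clip_handles','jaw_a','dish','oil','slidebox','lens_pot']:
    print(l,[(n,[(round(r['conf'],2),np.round(r['point'])) for r in vision.look_for(n,l)]) for n in cs])
print(robot.get_obs())
E
```

```text
pics
side [[-0.784, -0.399, 0.476, 0.028], [-0.621, 0.506, -0.598, 0.715], [-0.002, -0.764, -0.645, 0.863], [0.0, 0.0, 0.0, 1.0]] [462.56056952   0.         273.86548875]
top [[-0.012, -0.986, 0.169, 0.353], [-1.0, 0.012, 0.0, 0.016], [-0.002, -0.169, -0.986, 1.362], [0.0, 0.0, 0.0, 1.0]] [454.97307139   0.         283.09676951]
tray [('side', [(0.78, array([292., 249.])), (0.58, array([268., 234.]))]), ('top', [(0.72, array([234., 238.]))])]
card [('side', [(0.91, array([308., 180.])), (0.9, array([314., 301.])), (0.85, array([222., 275.])), (0.73, array([266., 338.])), (0.56, array([267., 237.]))]), ('top', [(0.89, array([216., 226.])), (0.89, array([285., 220.])), (0.71, array([218., 167.])), (0.7, array([193., 294.])), (0.56, array([268., 281.]))])]
foot_front [('side', [(0.8, array([220., 275.])), (0.68, array([266., 235.])), (0.66, array([266., 341.])), (0.65, array([311., 181.])), (0.61, array([238., 205.])), (0.58, array([318., 301.]))]), ('top', [(0.97, array([219., 230.])), (0.89, array([215., 167.])), (0.57, array([192., 290.])), (0.55, array([285., 225.])), (0.49, array([
[... 1251 characters left out ...]
[-1.39148506e+00,  5.27494500e-01,  1.43269349e+00,  3.36437479e-05,
        1.18135797e+00, -1.78470879e-01]), 'joint_velocities': array([-2.50183314e-03, -6.96134388e-04, -2.51022924e-03, -1.27169369e-06,
       -6.10070736e-04,  5.51531400e-04]), 'joint_torque': array([ 5.97509097e-04, -4.40024292e+01, -1.76984078e+01,  6.33312995e-02,
        5.03778120e-02, -3.51028199e-06]), 'position': array([ 0.21892612, -0.58539748,  0.23055386]), 'tool_rot': array([9.84042755e-01, 1.77932168e-01, 1.55722510e-05, 2.33401746e-05]), 'ft_force': array([-0.31957949,  0.38746289,  0.43387595]), 'moment': array([-0.00638171,  0.05181546,  0.00256664]), 'grip_force': 0.0, 'grip_width': 0.08678977133510532}
```

View pics/top0.png

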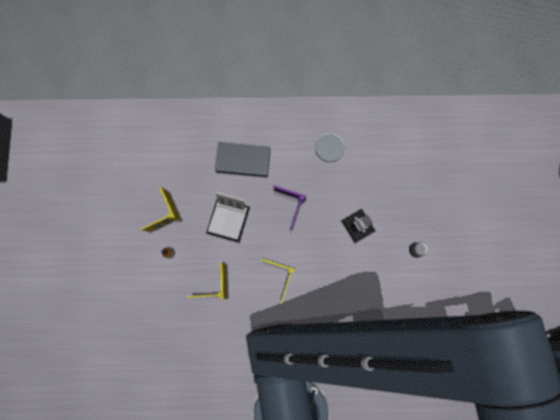

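View pics/side0.png

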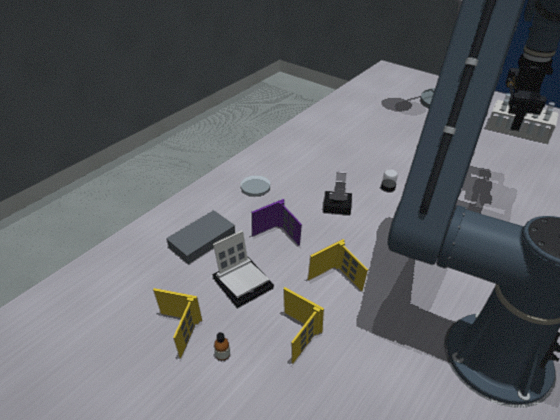

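The real card is the white one in the tray at top (218,230) and side (262,240). The clip and stand are at top (225,357) and side (195,338). The purple and yellow V shapes are look-alikes. Next I'll fit the tray and stand poses to the outlines.

```bash
cat > fit.py <<'E'
from h import *
from scipy.optimize import minimize, differential_evolution
cs={n:snap(n) for n in('side','top')}
def box(sx,sy,z0,z1,cx=0,cy=0): return np.array([[cx+a*sx/2,cy+b*sy/2,z] for a in(-1,1) for b in(-1,1) for z in(z0,z1)])
def mask(n,labels,near,r):
    m=np.zeros((420,560),bool)
    for l in labels:
        for d in vision.outline_of(n,l):
            if np.hypot(*(np.array(d['point'])-near))<r: m|=d['mask']; print(n,l,round(d['conf'],2),d['mask'].sum())
    return m
def W(P,v): c,s=np.cos(v[2]),np.sin(v[2]); return np.c_[v[0]+c*P[:,0]-s*P[:,1],v[1]+s*P[:,0]+c*P[:,1],P[:,2]]
def sil(c,parts,v):
    im=np.zeros((420*4,560*4),np.uint8)
    for P in parts:
        u=np.array([proj(c,p)[::-1] for p in W(P,v)])*4+1.5
        cv2.fillConvexPoly(im,cv2.convexHull(np.round(u).astype(np.int32)),1)
    return cv2.resize(im.astype(np.float32),(560,420),interpolation=cv2.INTER_AREA)
def fit(parts,ms,v0,yr):
    f=lambda v: sum(np.abs(sil(cs[n],parts,v)-ms[n]).sum() for n in cs)
    r=differential_evolution(f,[(v0[0]-.05,v0[0]+.05),(v0[1]-.05,v0[1]+.05),(-yr,yr)],maxiter=25,popsize=8,seed=0)
    return r.x,r.fun
def show(parts,ms,v,name):
    out=[]
    for n in cs:
        im=cs[n]['frame'][:,:,::-1].copy(); big=cv2.resize(im,None,fx=5,fy=5,interpolation=cv2.INTER_CUBIC)
        for P in parts:
            u=np.array([proj(cs[n],p)[::-1] for p in W(P,v)])*5+2
            cv2.polylines(big,[cv2.convexHull(u.astype(np.int32))],True,(0,255,0),1)
        k=u.mean(0).astype(int); out.append(big[max(0,k[1]-220):k[1]+220,k[0]-200:k[0]+200])
    return np.hstack(out)
if __name__=='__main__':
    a=.17; R=np.array([[np.cos(a),0,np.sin(a)],[0,1,0],[-np.sin(a),0,np.cos(a)]])  # front (-x) up
    cb=[box(100,90,0,6),box(4,80,6,102,38)]
    cb=[((p/1e3-[.05,0,0])@R.T+[.051,0,.010]) for p in cb]
    tray=[box(.114,.104,0,.016)]+cb
    stand=[box(.08,.07,0,.03), np.array([[x,y,z+.03] for x in(-.014,.014) for y,z in((-.005,0),(.005,0),(.008,.042),(-.008,.042))]),np.array([[x,y,z+.03] for x in(-.014,.014) for y,z in((-.008,.042),(.008,.042),(.024,.079),(-.024,.079))]),box(.05,.004,.03,.048)]
    ims=[]
    for nm,parts,labs,pt,ps,yr in(('tray',tray,['tray','card'],(218,230),(268,240),.45),('stand',stand,['stand','clip_handles'],(228,355),(195,338),.75)):
        ms={'top':mask('top',labs,pt,28),'side':mask('side',labs,ps,32)}
        v0=at_z(cs['top'],pt,.03)
        v,e=fit(parts,ms,v0,yr); print(nm,v.round(4),round(e,1),'of',sum(m.sum() for m in ms.values()))
        ims.append(show(parts,ms,v,nm))
    h=np.hstack([i[:440] for i in ims]); cv2.imwrite('pics/fit.png',cv2.resize(np.vstack(ims),(545,600)))
E
python3 fit.py
```

```text
top tray 0.76 266
top card 0.64 1127
side tray 0.66 580
side tray 0.34 1994
side card 0.66 2029
tray [ 0.5505  0.1816 -0.2706] 310.9 of 4007
top stand 0.81 500
side stand 0.88 540
side clip_handles 0.67 249
stand [ 0.5276 -0.2074  0.4914] 341.4 of 1289
```

View pics/fit.png

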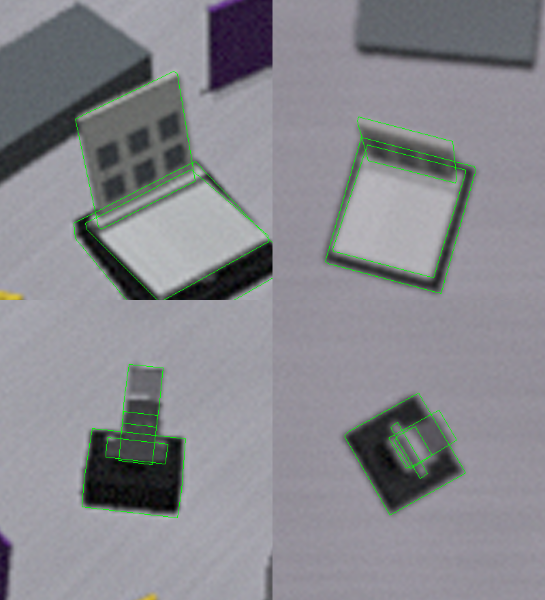

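Both outlines sit well on the picture: the tray rim, card and stand block line up. Now I'll work out the press.

```bash
cat > go.py <<'E'
import sys
from h import *
from scipy.spatial.transform import Rotation as Ro
def go(p,yaw,o=None):
    o=o or robot.get_obs(); M=Ro.from_quat(o['tool_rot']).as_matrix()
    y0=np.arctan2(M[1,0],M[0,0]); d=M.T@(np.array(p)-o['position'])
    t=-(yaw-y0); t=(t+np.pi)%(2*np.pi)-np.pi
    print('t',round(o['time'],2),'frac',(d/.3).round(4),'turn',round(t/2/np.pi,4),'rows>',np.linalg.norm(d)/.0417,abs(np.degrees(t))/7.16,'q6',o['q'][5])
if __name__=='__main__': a=list(map(float,sys.argv[1:])); go(a[:3],a[3])
E
python3 go.py 0.5187 0.1904 0.19 -0.2706
```

```text
t 1.7 frac [ 1.8416 -2.0723  0.1351] turn 0.1 rows> 19.96859815698691 5.028408558234446 q6 -0.17849642946385805
```

```bash
python3 -m handwheel '[[0.92,-1,0,0],[0.92,-1,0,0],[0.92,-1,0,0],[0.92,-1,0,0],[0.92,-1,0,0],[0.92,-1,0,0],[0.92,-1,0,0],[0.92,-1,0,0],[0.92,-1,0,0],[0.92,-1,0,0],[0.92,-1,0,0],[0.92,-1,0,0]]' 0 20; python3 go.py 0.5187 0.1904 0.15 -0.2706
```

```text
time: 2.7
position: [0.3728, -0.2063, 0.2308]
tool_rot: [0.984, 0.18, 0.0, 0.0]
ft_force: [-1.0, -0.2, -0.2]
grip_width: 0.015
grip_force: 0.0
t 2.7 frac [ 0.9232 -1.0645  0.2687] turn 0.1007 rows> 10.319774463631036 5.062690749969413 q6 0.4401686854308759
```

```bash
python3 -m handwheel '[[0.92,-1,0.2,0.1],[0.92,-1,0.2,0.1],[0.92,-1,0.2,0.1],[0.92,-1,0.2,0.1],[0.92,-1,0.2,0.1],[0.92,-1,0.2,0.1],[0.92,-1,0.2,0.1],[0.92,-1,0.2,0.1],[0.92,-1,0.2,0.1],[0.92,-1,0.2,0.1],[0.92,-1,0.2,0.1],[0.92,-1,0.2,0.1],[0.92,-1,0.2,0.1],[0.92,-1,0.2,0.1]]'; python3 go.py 0.5187 0.1904 0.046 -0.2706
```

```text
time: 3.87
position: [0.5261, 0.1686, 0.1702]
tool_rot: [0.991, -0.135, -0.0, 0.0]
ft_force: [-0.1, -1.0, -0.5]
grip_width: 0.0006
grip_force: 0.0
t 3.87 frac [-0.0432 -0.0637  0.414 ] turn -0.0001 rows> 3.0294416914839077 0.005337853399292315 q6 1.9507682450844386
```

```bash
python3 -m handwheel '[[-0.043,-0.064,0.2,0],[-0.043,-0.064,0.3,0],[-0.043,-0.064,0.4,0],[-0.043,-0.064,0.41,0],[-0.043,-0.064,0.425,0],[-0.043,-0.064,0.44,0],[-0.043,-0.064,0.45,0],[-0.043,-0.064,0.46,0],[-0.043,-0.064,0.468,0],[-0.043,-0.064,0.474,0],[-0.043,-0.064,0.48,0],[-0.043,-0.064,0.484,0]]'
```

```text
time: 4.87
position: [0.5194, 0.1919, 0.0259]
tool_rot: [0.991, -0.135, 0.001, -0.0]
ft_force: [-0.7, -2.5, 2.3]
grip_width: 0.0001
grip_force: 1.4
```

```bash
python3 -m handwheel '[[0,0,0.003,0],[0,0,0.006,0],[0,0,0.009,0],[0,0,0.009,0]]'; python3 - <<'E'
from fit import *
cb=[box(.1,.09,.01,.016),box(.004,.08,.016,.112,.038)]
v=(.5505,.1816,-.2706)
cv2.imwrite('pics/press.png',show([box(.114,.104,0,.016)]+cb,None,v,''))
E
```

```text
time: 5.2
position: [0.5193, 0.192, 0.0244]
tool_rot: [0.991, -0.135, 0.001, -0.0]
ft_force: [-2.0, -3.3, 15.1]
grip_width: 0.0003
grip_force: 7.5
```

View pics/press.png

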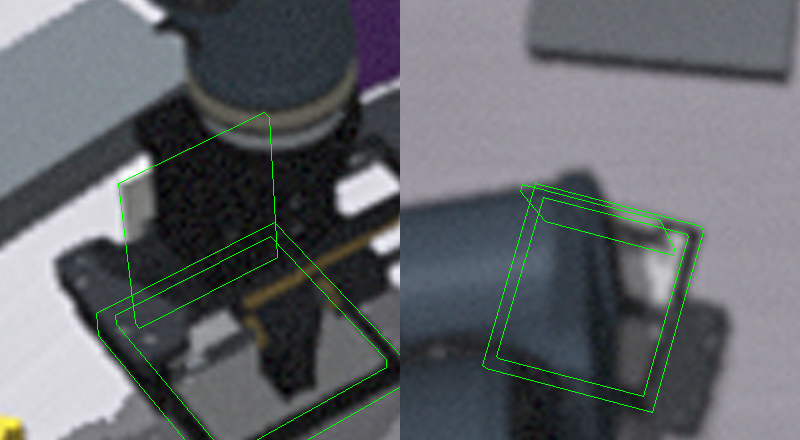

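15 N at the level where the foot lies flat, so it has bottomed. Now I'll lift and check.

```bash
python3 -m handwheel '[[0,0,-0.05,0],[0,0,-0.2,0],[0,0,-0.34,0],[0,0,-0.48,0],[0,0,-0.58,0],[0,-0.0,-0.6,0]]' 100; python3 go.py 0.5276 -0.2074 0.19 0.4914
```

```text
time: 5.8
position: [0.5221, 0.1933, 0.2087]
tool_rot: [0.991, -0.135, 0.006, -0.002]
ft_force: [1.0, 0.3, 0.4]
grip_width: 0.0329
grip_force: 0.0
t 5.8 frac [0.3734 1.2827 0.0586] turn -0.1212 rows> 9.620597932515528 6.094469917641045 q6 1.9936378154471863
```

```bash
python3 -m handwheel '[[0.3,1,0.03,-0.12],[0.3,1,0.03,-0.12],[0.3,1,0.03,-0.12],[0.3,1,0.03,-0.12],[0.3,1,0.03,-0.12],[0.3,1,0.03,-0.12],[0.3,1,0.03,-0.12],[0.3,1,0.03,-0.12],[0.3,1,0.03,-0.12],[0.3,1,0.03,-0.12],[0.3,1,0.03,-0.12],[0.3,1,0.03,-0.12]]'; python3 go.py 0.5276 -0.2074 0.15 0.4914;  python3 - <<'E'
from fit import *
cb=[box(.1,.09,.01,.016),box(.004,.08,.016,.112,.038)]
v=(.5505,.1816,-.2706)
cv2.imwrite('pics/flat.png',show([box(.114,.104,0,.016)]+cb,None,v,''))
E
```

```text
time: 6.8
position: [0.5245, -0.1195, 0.193]
tool_rot: [0.971, 0.24, -0.001, -0.001]
ft_force: [0.9, 0.9, -0.4]
grip_width: 0.0869
grip_force: 0.0
t 6.8 frac [-0.1271  0.2646  0.1428] turn -0.0011 rows> 2.348517211198695 0.05557776756003038 q6 0.653509452856359
```

View pics/flat.png

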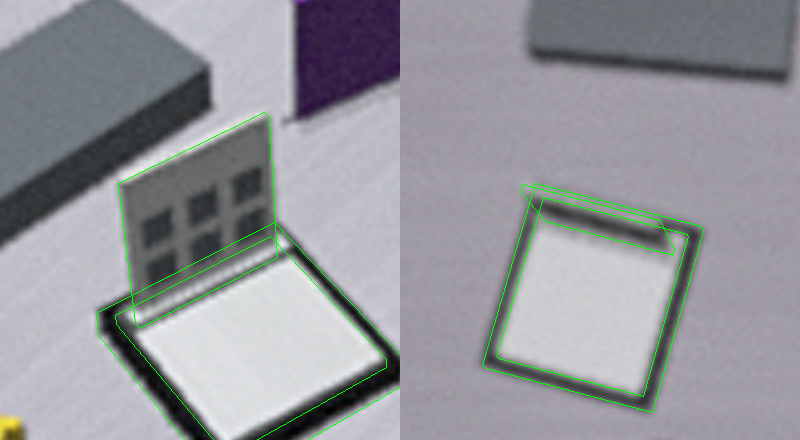

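The card stands upright and the outline fits it. Next, over the clip and down.

```bash
python3 -m handwheel '[[-0.127,0.265,0.05,-0.001],[-0.127,0.265,0.05,-0.001],[-0.127,0.265,0.05,-0.001],[-0.127,0.265,0.05,-0.001],[-0.127,0.265,0.05,-0.001],[-0.127,0.265,0.05,-0.001]]'; python3 go.py 0.5276 -0.2074 0.089 0.4914;  python3 - <<'E'
from fit import *
v=(.5276,-.2074,.4914)
cv2.imwrite('pics/over.png',show([box(.08,.07,0,.03),box(.028,.048,.109,.1091)],None,v,''))
E
```

```text
time: 7.4
position: [0.528, -0.2073, 0.1787]
tool_rot: [0.97, 0.243, -0.0, -0.001]
ft_force: [-0.5, 0.4, 0.4]
grip_width: 0.087
grip_force: 0.0
t 7.4 frac [-1.300e-03  2.000e-04  2.989e-01] turn -0.0 rows> 2.1500469579513504 0.0003489472905744371 q6 0.5077099545952066
```

View pics/over.png

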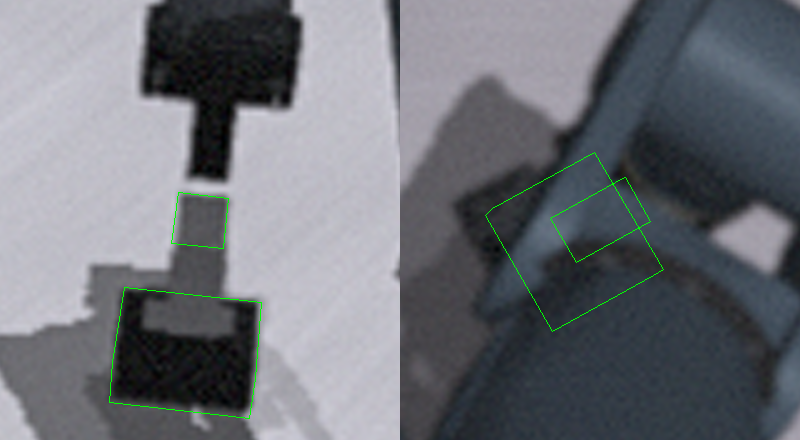

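```bash
python3 -m handwheel '[[0,0,0.1,0],[0,0,0.18,0],[0,0,0.25,0],[0,0,0.285,0],[0,0,0.3,0],[0,0,0.3,0],[0,0,0.3,0]]'
```

```text
time: 8.08
position: [0.529, -0.2093, 0.0894]
tool_rot: [0.97, 0.243, 0.0, 0.0]
ft_force: [-0.4, 1.3, -0.4]
grip_width: 0.0867
grip_force: 0.0
```

```bash
python3 -m handwheel '[[0,0,0,0],[0,0,0,0],[0,0,0,0],[0,0,0,0],[0,0,0,0],[0,0,0,0],[0,0,0,0],[0,0,0,0],[0,0,0,0],[0,0,0,0]]' 0 22
```

```text
time: 8.92
position: [0.5306, -0.2113, 0.0909]
tool_rot: [0.97, 0.243, 0.002, 0.003]
ft_force: [-0.3, -1.7, 10.3]
grip_width: 0.0286
grip_force: 9.3
```

```bash
python3 -m handwheel '[[0,0,0,0],[0,0,0,0],[0,0,0,0],[0,0,0,0]]'; python3 - <<'E'
from fit import *
v=(.5276,-.2074,.4914)
snap('side'); snap('top')
for n in cs:
  for l in('jaw_a','clip_handles'): print(n,l,[(round(r['conf'],2),np.round(r['point'],1)) for r in vision.look_for(n,l)][:3])
cv2.imwrite('pics/sq.png',show([box(.08,.07,0,.03),box(.028,.02,.109,.1091)],None,v,''))
E
```

```text
time: 9.25
position: [0.53, -0.2107, 0.0899]
tool_rot: [0.97, 0.242, 0.002, 0.002]
ft_force: [1.0, -1.9, 6.8]
grip_width: 0.0183
grip_force: 21.9
side jaw_a [(0.65, array([193.1, 339.4]))]
side clip_handles [(0.55, array([194.9, 336.1]))]
top jaw_a []
top clip_handles []
```

View pics/sq.png

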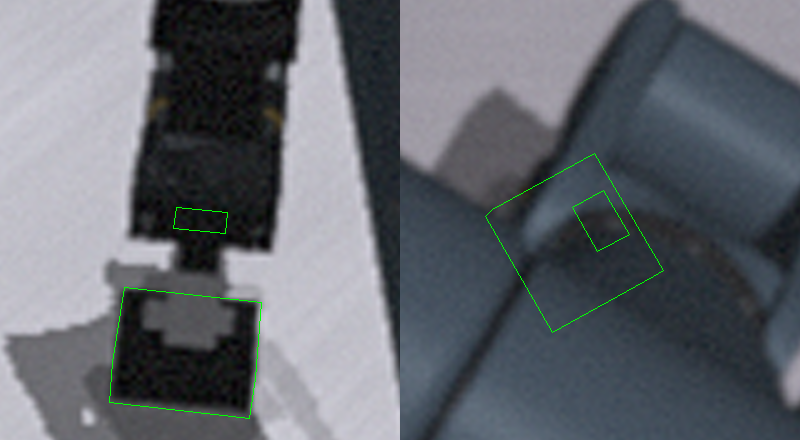

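Squeezed fully (18 mm, 22 N on the pads). Now lifting straight up.

```bash
python3 -m handwheel '[[0,0,-0.015,0],[0,0,-0.04,0],[0,0,-0.08,0],[0,0,-0.13,0],[0,0,-0.22,0],[0,0,-0.32,0],[0,0,-0.4,0],[0,0,-0.45,0],[0,0,-0.45,0],[0,0,-0.45,0]]' - 28; python3 go.py 0.5276 -0.2074 0.24 0.4914
python3 - <<'E'
from fit import *
c=cs['side']; o=robot.get_obs(); x,y,z=o['position']; v=(x,y,.4914)
for l in('jaw_a','clip_handles'): print(l,[(round(r['conf'],2),np.round(r['point'],1)) for r in vision.look_for('side',l)][:3])
J=z-.059  # nominal tips
P=[box(.028,.039,J+.002,J+.0021),box(.028,.02,J+.077,J+.0771)]
big=show(P,None,v,'')[:, :400]; cv2.imwrite('pics/held.png',cv2.resize(big,None,fx=1.3,fy=1.3))
E
```

```text
time: 10.48
position: [0.528, -0.209, 0.224]
tool_rot: [0.97, 0.242, 0.0, 0.0]
ft_force: [0.0, 0.1, -0.9]
grip_width: 0.0182
grip_force: 28.0
t 10.48 frac [ 0.0014 -0.0054 -0.0535] turn -0.0002 rows> 0.3866287454891041 0.012352531332905961 q6 0.5071663467975047
jaw_a [(0.65, array([155.4, 345.2]))]
clip_handles [(0.74, array([154.7, 345.3]))]
```

View pics/held.png

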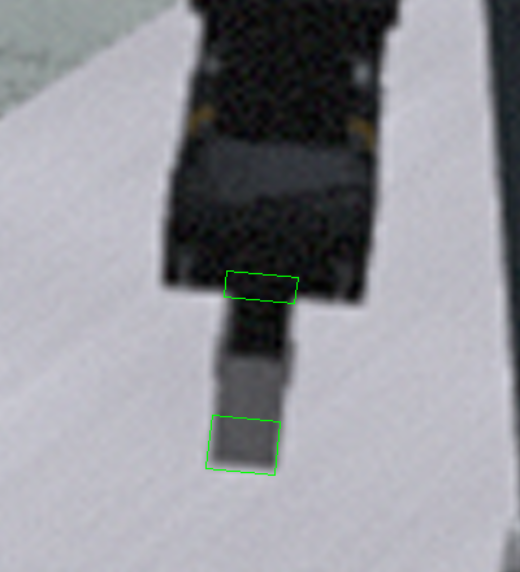

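Clip held open in the gripper, with its tips about 56–57 mm below the TCP. Now carrying it over the card with a quarter-turned wrist.

```bash
python3 go.py 0.5871 0.1714 0.235 1.300
```

```text
t 10.68 frac [ 0.772  -1.0241 -0.0417] turn -0.129 rows> 9.231435923540634 6.483776412763233 q6 0.5071439100444641
```

```bash
python3 -m handwheel '[[0.08,-0.1,-0.042,-0.01],[0.16,-0.21,-0.042,-0.02],[0.25,-0.33,-0.042,-0.035],[0.34,-0.45,-0.042,-0.05],[0.43,-0.57,-0.042,-0.065],[0.52,-0.69,-0.042,-0.08],[0.61,-0.81,-0.042,-0.095],[0.69,-0.91,-0.042,-0.11],[0.74,-0.97,-0.042,-0.12],[0.77,-1,-0.042,-0.129],[0.77,-1,-0.042,-0.129],[0.77,-1,-0.042,-0.129],[0.77,-1,-0.042,-0.129]]'; python3 go.py 0.5871 0.1714 0.154 1.300
python3 - <<'E'
from fit import *
cb=[box(.1,.09,.01,.016),box(.004,.08,.016,.112,.038)]
v=(.5505,.1816,-.2706); o=robot.get_obs(); z=o['position'][2]
a=show([box(.114,.104,0,.016)]+cb,None,v,'')
cv2.imwrite('pics/above.png',a)
E
```

```text
time: 11.77
position: [0.5903, 0.1631, 0.2351]
tool_rot: [0.796, 0.605, -0.001, -0.0]
ft_force: [0.1, -0.3, -0.1]
grip_width: 0.0176
grip_force: 28.0
t 11.77 frac [ 0.0241 -0.0171  0.2703] turn -0.0002 rows> 1.956415620743217 0.008715875456106548 q6 0.35983077388438023
```

View pics/above.png

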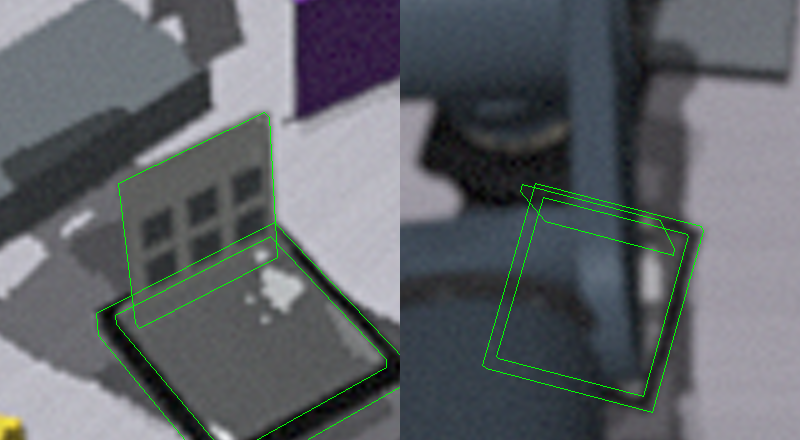

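The card is upright and fits its outline. Now I'll centre and descend to just above the edge.

```bash
python3 -m handwheel '[[0.024,-0.017,0,0],[0.024,-0.017,0.05,0],[0.024,-0.017,0.1,0],[0.024,-0.017,0.15,0],[0.024,-0.017,0.167,0],[0.024,-0.017,0.167,0],[0.024,-0.017,0.167,0]]'; python3 go.py 0.5871 0.1714 0.154 1.300
python3 - <<'E'
from fit import *
c=cs['side']; o=robot.get_obs(); x,y,z=o['position']; yw=1.3
J=z-.057
big=cv2.resize(c['frame'][:,:,::-1],None,fx=8,fy=8,interpolation=cv2.INTER_CUBIC)
def dr(P,v,col):
    u=np.array([proj(c,p)[::-1] for p in W(P,v)])*8+3.5
    cv2.polylines(big,[cv2.convexHull(u.astype(np.int32))],True,col,1); return u
dr(box(.004,.08,.016,.112,.038),(.5505,.1816,-.2706),(0,255,0))
for s in(-1,1): k=dr(box(.028,.003,J,J+.001,0,s*.0182),(x,y,yw),(0,0,255)).mean(0).astype(int)
cv2.imwrite('pics/near.png',big[k[1]-250:k[1]+300,k[0]-330:k[0]+330])
E
```

```text
time: 12.45
position: [0.5882, 0.1721, 0.1864]
tool_rot: [0.796, 0.605, 0.0, -0.0]
ft_force: [0.1, 0.2, -0.7]
grip_width: 0.0177
grip_force: 28.0
t 12.45 frac [-0.0032 -0.0028  0.108 ] turn -0.0001 rows> 0.7776670680023632 0.005041248822095891 q6 0.37380118412956825
```

View pics/near.png

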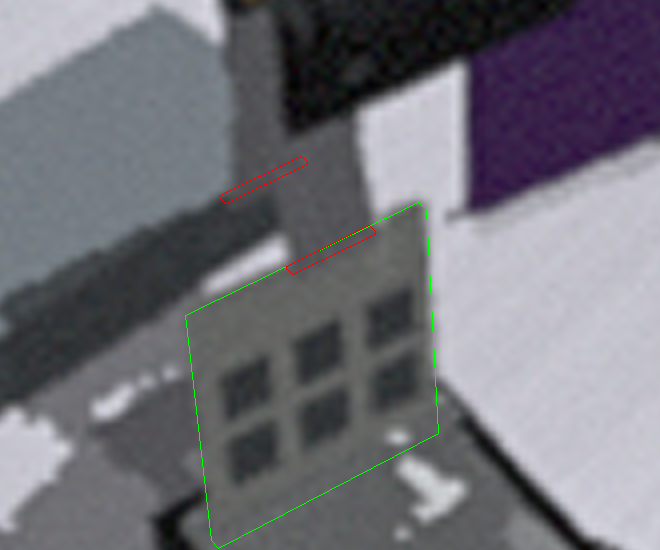

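The predicted jaw tips (red) match the picture and straddle the edge. Going down to insertion depth.

```bash
python3 -m handwheel '[[-0.003,-0.003,0.015,0],[-0.003,-0.003,0.035,0],[-0.003,-0.003,0.055,0],[-0.003,-0.003,0.075,0],[-0.003,-0.003,0.095,0],[-0.003,-0.003,0.107,0],[-0.003,-0.003,0.107,0],[-0.003,-0.003,0.107,0],[-0.003,-0.003,0.107,0],[-0.003,-0.003,0.107,0]]'
python3 - <<'E'
from fit import *
c=cs['side']; o=robot.get_obs(); x,y,z=o['position']; yw=1.3
J=z-.057
big=cv2.resize(c['frame'][:,:,::-1],None,fx=8,fy=8,interpolation=cv2.INTER_CUBIC)
def dr(P,v,col):
    u=np.array([proj(c,p)[::-1] for p in W(P,v)])*8+3.5
    cv2.polylines(big,[cv2.convexHull(u.astype(np.int32))],True,col,1); return u
dr(box(.004,.08,.016,.112,.038),(.5505,.1816,-.2706),(0,255,0))
for s in(-1,1): k=dr(box(.028,.003,J,J+.001,0,s*.0182),(x,y,yw),(0,0,255)).mean(0).astype(int)
big=cv2.convertScaleAbs(big,alpha=1.8)
cv2.imwrite('pics/in.png',big[k[1]-280:k[1]+270,k[0]-330:k[0]+330])
E
```

```text
time: 13.38
position: [0.5872, 0.1717, 0.1544]
tool_rot: [0.796, 0.605, 0.0, 0.0]
ft_force: [-1.3, 1.1, -0.7]
grip_width: 0.0178
grip_force: 28.0
```

View pics/in.png

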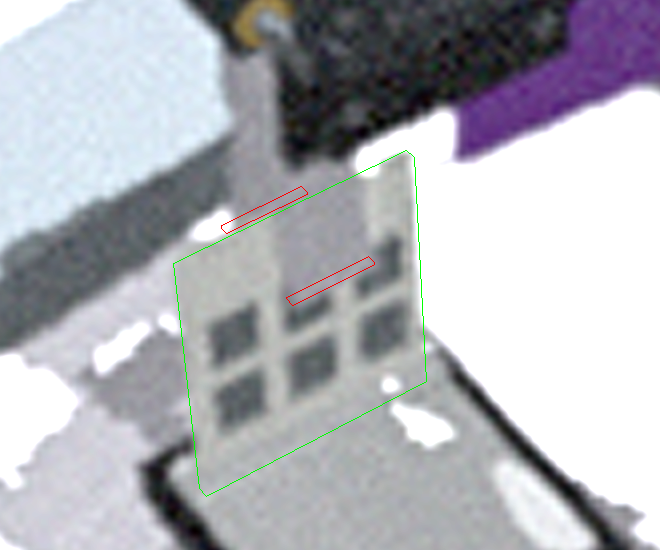

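The jaws straddle the card with no contact force, about 2 mm high and 2 mm off along the edge. A small correction, then hand in.

```bash
python3 -m handwheel '[[-0.003,0,0.002,0],[-0.006,0,0.005,0],[-0.006,0,0.005,0],[-0.006,0,0.005,0],[-0.006,0,0.005,0],[-0.006,0,0.005,0]]' && python3 -c "
from rig import job; print(job.hand_in())"
```

```text
time: 13.98
position: [0.5865, 0.1699, 0.1526]
tool_rot: [0.796, 0.605, 0.0, -0.0]
ft_force: [-0.2, 0.4, -0.7]
grip_width: 0.0175
grip_force: 28.0
the job is handed in; nothing more can be done
None
```

I handed the job in at about 14 s: the foot is pressed flat and the card upright, and the clip is held squeezed open over the middle of its top edge, jaws about 15 mm down each side, no contact force measured; I took no picture after the last 2 mm correction, and no verdict came back.

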